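# Hold the test-box cover open at the pointer

## Robot

A 7-joint arm with a two-finger parallel gripper is mounted at the origin on the work surface. World frame = base frame: x ahead of the robot, y to its left, z up, the work surface at z = 0. Lengths are in m, angles in rad, forces in N, time in s.
With the tool pointing down it reaches from about 0.4 to 0.85 m from the base axis. Payload 10.4 kg.
Tool frame: the origin (TCP) lies at the very end of the fingers, on their centre line; the grasp point (between the pads) lies 19 mm behind it (r.pinch_z is the distance from the TCP to the grasp point, in m); z points along the fingers, y is the line along which they close (so a half turn about z gives the same grasp; the last joint's range is limited). The gripper opens to 87 mm and grips with 3 to 60 N. Pads are 19 mm wide; open, the fingers measure 117 mm over their backs; the gripper's body (75 mm by 190 mm) begins 51 mm behind the grasp point.
Start: joints at [-1.342, 0.332, -0.065, 1.46, 0.022, 1.35, -0.088], TCP at [0.156, 0.605, 0.223] pointing down, gripper open.
Joint ranges: [-2.6, 2.6], [-0.5, 2.12], [-1.47, 1.34], [0.16, 2.42], [-1.27, 4.41], [0.06, 2.06], [-2.6, 2.6]. Speed limits (rad/s): [2.22, 2.22, 2.79, 2.79, 3.14, 3.14, 3.14].

## Interface

Orientations are given as a unit quaternion [x, y, z, w].
In Python, from bench import r, camera gives the robot as it stands. The module is installed in compiled form; this text tells all that it offers.
- The arm moves only by the shell command python3 -m pendant 'ROWS' [FORCE]. ROWS is JSON, a list of rows, each an object with "dp": the shift along the tool's x, y, z as a fraction of full scale, a list of three; "rotation": the turn, a rotation vector about the tool's x, y, z as a fraction of full scale, a list of three; "jaw": the opening, from 0 (shut) to 1 (fully open). A call has 1 to 8 rows; each row is the pose to reach, as a shift and turn from the pose commanded when the call began, along the tool's axes at that moment, turning the shorter way round; what a row does not reach only later rows make up. Full scale, the value 1, is 0.15 m for a shift and 2 pi rad for a turn. A row lasts 1/8 s, in which the tool goes at most 62.5 mm and 10.7 degrees, less where a joint would pass 70% of its speed; a pose out of reach is approached as far as the arm can. A call with a number of a shift or a turn outside -1 to 1 is refused whole. A call with a gripper value outside its range is refused whole. The fingers move at their own pace and stop on an object; FORCE is the grip in N (left out, the last holds). Time passes only in rows, so rows that repeat a pose let the fingers close. It gives the time, the measured TCP pose, the force, the opening and the grip force at its end, in the units of the state.
- r.read_state(): the state, without advancing time (a new reading comes with each control period).
- camera(name): name is "side" or "top" or "wrist"; returns a dict with "image" (384x512x3 uint8, red, green, blue), "z_map" (384x512 float32, m along the optical axis (not along the pixel's ray), 0 where there is no reading), "mtx" (3x3 intrinsics, pixels), "T" (4x4, takes a point from camera to world coordinates). Camera axes: x right, y down, z forward; pixel columns grow to the right and rows downward; lengths in m; the calibration is good to about 2 mm. A picture is of the moment at which its call begins.
- r.close_job(): hands the job in; it is judged then, once.
The state is a dict: "time": time; "joint_positions": joint angles; "joint_vel": joint speeds; "joint_torque": joint torques, N m; "ee_pos": TCP position; "eef_rot": TCP orientation; "ft_force": force on the tool from outside, world axes, zero at the start; "torque": the same for the moment, N m; "width": finger opening in m; "grip_force": force on a finger pad.
Only numpy, scipy, OpenCV 4.12 (cv2) and the standard library are available. Lean on these libraries where they do the work, as an engineer would, in place of code of your own. Each camera call takes 0.05 s, during which the arm holds its last target. There are 200 camera calls.

## Task

Clear the hand-held meter off the closed cover of the test box and lay it gently, screen up, in the middle of the flat square mat on the bench. Then swing the box's hinged cover up by its front handle until it lines up with the pointer arm on the scale beside it, and keep holding it there: the cover falls shut by itself if let go, so finish while still holding it. Leave the pointer and the other things on the bench where they are.

Things in the scene. Friction and masses are not known exactly. Their poses are not given: they have to be found in the camera images.
- station: Fixed grey open-topped test box, 200 mm deep (its x), 220 mm wide (its y), 85 mm high; origin at the centre of its underside, x from the handle side (near the robot) to the hinge side, y left, z up. On its left, 142 mm from the middle, a ticked steel arc scale (radius 150 mm, top 220 mm above the bench) on a post, and a rear post at the hinge line.
- cover (a joint): Angle of the hinged cover in rad: 0 closed (level), growing as its front edge swings up; limit 1.5. The cover is a flat plate 200 x 220 x 8 mm (mass about 0.45 kg) on the box, its top 94 mm above the bench when closed. It turns about a horizontal axis along the box's y through point cover_hinge, almost without friction, and falls shut when let go.
- cover_hinge (a point): Point on the hinge axis at the middle of the cover's rear edge, 100 mm behind the box centre (+x of the box) and 90 mm above the bench. Its x axis lies in the cover plate and points from handle to hinge, y along the hinge axis; it turns with the cover.
- cover_handle (a point): Middle of the cover's handle: a round steel bar 12 mm thick, 140 mm long, along the box's y, held 40 mm in front of the cover's front edge by a stay at each end. It is 240 mm from the hinge axis, in the plane of the cover, 90 mm above the bench when closed, and free underneath. Axes turn with the cover.
- pointer (a joint): Angle of the pointer arm in rad, on the same scale and hinge line as the cover: the cover lines up when joint cover equals this value. Stiff, stays where it is set; differs each time.
- pointer_tip (a point): Tip of the pointer arm, a dark steel arm 10 mm wide between the cover's left side and the scale (125 mm to +y of the box's middle); the tip is 170 mm from the hinge axis, on the handle side. Its x axis runs along the arm towards the hinge axis.
- meter: Loose dark hand-held meter, 62 mm (its x) by 120 mm (its y) by 34 mm high, about 0.32 kg, lying on the closed cover; origin at the centre of its underside, z up through the screen and knob (the knob stands 7 mm above the face).
- mat: Fixed black square rubber mat, 190 x 190 x 4 mm, on the bench to the left or right of the box; origin at the centre of its underside (bench level).
- cassette: Bystander: white wafer cassette with dark discs, 150 x 123 x 108 mm, on the other side of the box from the mat. Origin at the centre of its underside.
- wash: Bystander: white bottle, 60 mm across, 150 mm high, beyond the box to the right. Origin at the centre of its underside.
- waferbox: Bystander: flat round grey box, 116 mm across, 38 mm high, beyond the box to the left. Origin at the centre of its underside.

How it is judged:
By the outcome, as a careful person would: the job done as asked, in the order asked, and still so for the second after the job is handed in, while the arm keeps its last pose, push and grip.
It also fails if it takes over 62 s, if anything falls off the work surface, if the arm or the gripper's body presses on something with over 40 N, if the wrist force passes 120 N, or if a joint passes its speed limit or range.

## Working session

There is one attempt and no reset: what is moved stays moved. The work goes in short steps, Python scripts to look and compute and a shell command to move; the robot and the scene stay as the last step left them, time stands still between calls to the robot, and variables do not carry over. Pictures are saved under pics/ and viewed, at most 10 in all, crops included, and the job is handed in when it is done.

```bash
mkdir -p pics; python3 - <<'E'
from bench import r,camera
import cv2,numpy as np
s=r.read_state(); print(s['time'],s['ee_pos'],s['eef_rot'],s['width'],r.pinch_z)
for n in ['side','top']:
    c=camera(n); cv2.imwrite(f'pics/{n}1.png',c['image'][:,:,::-1]); np.savez(f'{n}1.npz',**c)
    print(n,c['mtx'].round(1).tolist(),c['T'].round(3).tolist())
E
```

```text
0.0 [0.15559259 0.60491708 0.22173239] [ 1.25509415e-01  9.92092167e-01 -7.16171207e-04 -7.28485172e-05] 0.08706109806323838 0.0187
side [[405.5, 0.0, 252.4], [0.0, 405.5, 185.3], [0.0, 0.0, 1.0]] [[0.748, -0.479, 0.46, 0.044], [-0.664, -0.548, 0.509, -0.614], [0.008, -0.686, -0.728, 0.979], [0.0, 0.0, 0.0, 1.0]]
top [[386.9, 0.0, 255.2], [0.0, 386.9, 199.3], [0.0, 0.0, 1.0]] [[-0.008, -0.982, 0.188, 0.42], [-1.0, 0.012, 0.018, -0.018], [-0.02, -0.188, -0.982, 0.989], [0.0, 0.0, 0.0, 1.0]]
```

View pics/side1.png

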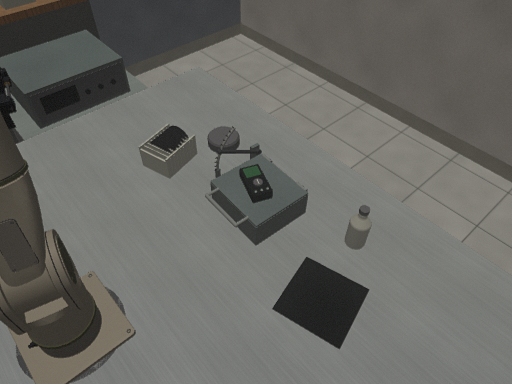

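View pics/top1.png

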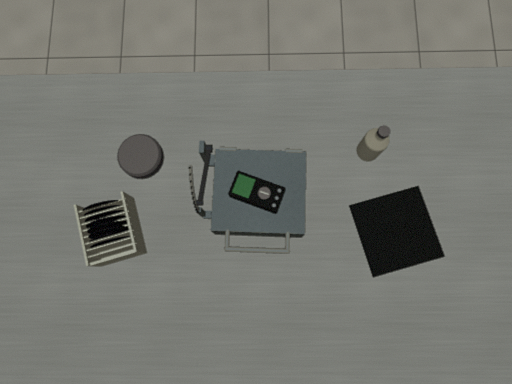

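```bash
python3 - <<'E'
import cv2,numpy as np
t=np.load('top1.npz')['image'][:,:,::-1];s=np.load('side1.npz')['image'][:,:,::-1]
cv2.imwrite('pics/top_c.png',cv2.resize(t[130:270,180:330],None,fx=4,fy=4,interpolation=cv2.INTER_CUBIC))
cv2.imwrite('pics/side_c.png',cv2.resize(s[115:245,190:320],None,fx=4.5,fy=4.5,interpolation=cv2.INTER_CUBIC))
E
```

```text
(no output)
```

View pics/top_c.png

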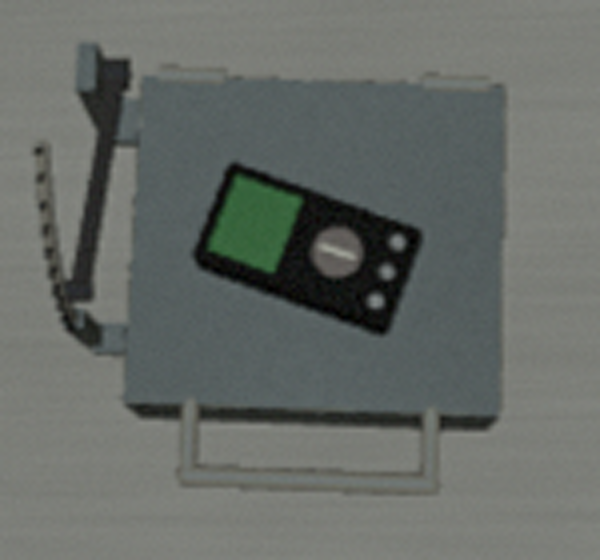

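View pics/side_c.png

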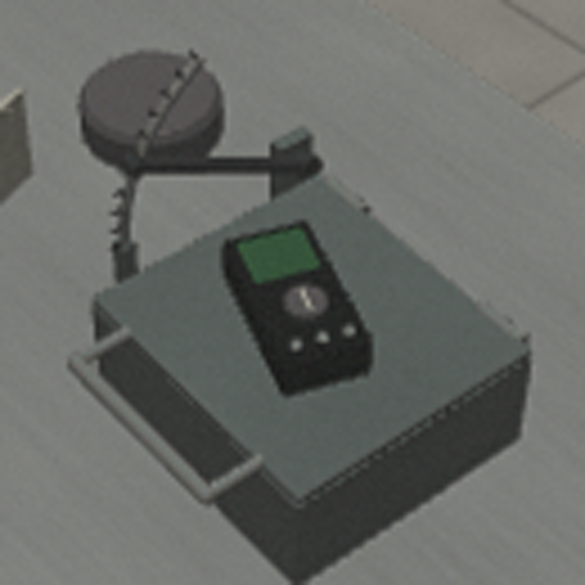

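```bash
cat > h.py <<'E'
import numpy as np,cv2
from scipy.spatial.transform import Rotation as Ro
def ray(c,u,v):
    d=c['T'][:3,:3]@np.linalg.solve(c['mtx'],[u,v,1.]); return c['T'][:3,3],d
def onz(c,u,v,z):
    o,d=ray(c,u,v); return o+d*(z-o[2])/d[2]
def tri(c1,p1,c2,p2):
    o1,d1=ray(c1,*p1);o2,d2=ray(c2,*p2)
    k=np.linalg.lstsq(np.c_[d1,-d2],o2-o1,rcond=None)[0]
    a,b=o1+d1*k[0],o2+d2*k[1]; return (a+b)/2,np.linalg.norm(a-b)
def togo(s,p,yaw_axis):
    "tool-frame dp and turn for a down pose with tool y along yaw_axis (angle in world)"
    R=Ro.from_quat(s['eef_rot']); y=np.array([np.cos(yaw_axis),np.sin(yaw_axis),0]); z=np.array([0,0,-1.])
    best=None
    for sg in (1,-1):
        Rt=Ro.from_matrix(np.c_[np.cross(sg*y,z),sg*y,z]); rv=(R.inv()*Rt).as_rotvec()
        if best is None or np.linalg.norm(rv)<np.linalg.norm(best): best=rv
    return (R.inv().apply(np.array(p)-s['ee_pos'])/.15).round(3),(best/2/np.pi).round(4)
E
python3 - <<'E'
from h import *
from bench import r
t=dict(np.load('top1.npz'));s=dict(np.load('side1.npz'))
T=lambda x,y:(180+x/4,130+y/4); S=lambda x,y:(190+x/4.5,115+y/4.5)
pts=dict(FL=((127,404),(97,298)),FR=((497,416),(300,500)),BR=((505,85),(527,350)),BL=((140,78),(320,178)),HL=((183,478),(75,358)),HR=((437,484),(208,498)),knob=((337,251),(306,300)),tip=((80,297),(130,165)))
for k,(a,b) in pts.items():
    p,e=tri(t,T(*a),s,S(*b)); print(k,p.round(4),round(e,4))
m=[onz(t,*T(*q),.128)[:2] for q in((235,163),(422,233),(387,333),(197,260))]; print('meter',np.round(m,4),np.mean(m,0))
print('edges',[np.linalg.norm(m[i]-m[i-1]).round(4) for i in range(4)],'long ang',np.arctan2(*(m[0]-m[1]+m[3]-m[2])[::-1]))
# depth checks
def dp(c,u,v):
    z=c['z_map'][int(v),int(u)]; o,d=ray(c,u,v); return (o+d*z).round(4)
print('depth meter',dp(t,*T(270,200)),'cover',dp(t,*T(450,350)),'mat',dp(t,395,230),'bench',dp(t,350,330),'tip',dp(t,*T(85,285)),'arm',dp(t,*T(105,160)))
g=cv2.cvtColor(t['image'],cv2.COLOR_RGB2GRAY); mk=(g<40).astype(np.uint8);mk[:,:335]=0
n,l,st,ce=cv2.connectedComponentsWithStats(mk);i=1+np.argmax(st[1:,4]);b=cv2.minAreaRect(np.argwhere(l==i)[:,::-1].astype(np.float32))
bx=[onz(t,*q,.004) for q in cv2.boxPoints(b)];print('mat',np.round(bx,4),np.mean(bx,0),b)
g=cv2.cvtColor(s['image'],cv2.COLOR_RGB2GRAY); mk=(g<40).astype(np.uint8);mk[:250]=0;mk[:,:265]=0
n,l,st,ce=cv2.connectedComponentsWithStats(mk);i=1+np.argmax(st[1:,4]);print('mat side',onz(s,*ce[i],.004))
E
```

```text
FL [0.5186 0.0984 0.0951] 0.004
FR [ 0.5095 -0.1159  0.0912] 0.0031
BR [ 0.7058 -0.1251  0.0937] 0.0032
BL [0.7187 0.0945 0.0862] 0.0031
HL [0.4755 0.0658 0.0938] 0.0036
HR [ 0.4692 -0.0792  0.0924] 0.0003
knob [ 0.5984 -0.0236  0.1343] 0.0009
tip [0.5665 0.1145 0.1756] 0.0014
meter [[ 0.6517  0.0346]
 [ 0.6092 -0.0718]
 [ 0.5519 -0.0509]
 [ 0.595   0.0563]] [ 0.60194274 -0.00795719]
edges [np.float64(0.0607), np.float64(0.1147), np.float64(0.061), np.float64(0.1155)] long ang 1.189218869614016
depth meter [0.629  0.0145 0.1305] cover [ 0.5467 -0.0887  0.0935] mat [ 0.5245 -0.3542  0.0046] bench [ 0.2824 -0.2282  0.002 ] tip [0.5715 0.1115 0.1802] arm [0.6533 0.109  0.1326]
mat [[ 0.5895 -0.242   0.004 ]
 [ 0.6485 -0.4249  0.004 ]
 [ 0.4592 -0.4692  0.004 ]
 [ 0.4038 -0.2926  0.004 ]] [ 0.52525546 -0.35715536  0.004     ] ((396.1500549316406, 230.44998168945312), (77.47579956054688, 73.36483764648438), 71.56505584716797)
mat side [ 0.51708694 -0.36509211  0.004     ]
```

The pictures agree with the text. The box is nearly square to the robot, with a yaw of about -0.04 and its cover centre near (0.613, -0.012). The meter's centre is near (0.602, -0.008) at 69° along its length, the mat is to the right near (0.52, -0.36), and the pointer is at about 0.51 rad. Next I move over the box, keeping above the scale.

```bash
python3 -m pendant '[{"dp":[-1,-0.82,-0.35],"rotation":[0,0,0],"jaw":1},{"dp":[-1,-0.82,-0.35],"rotation":[0,0,0],"jaw":1},{"dp":[-1,-0.82,-0.35],"rotation":[0,0,0],"jaw":1},{"dp":[-1,-0.82,-0.35],"rotation":[0,0,0],"jaw":1}]'
python3 -m pendant '[{"dp":[-1,-0.82,-0.35],"rotation":[0,0,0],"jaw":1},{"dp":[-1,-0.82,-0.35],"rotation":[0,0,0],"jaw":1},{"dp":[-1,-0.82,-0.35],"rotation":[0,0,0],"jaw":1},{"dp":[-1,-0.82,-0.35],"rotation":[0,0,0],"jaw":1}]'
python3 -m pendant '[{"dp":[-1,-0.82,-0.2],"rotation":[0,0,0],"jaw":1},{"dp":[-1,-0.82,-0.2],"rotation":[0,0,0],"jaw":1},{"dp":[-1,-0.82,-0.2],"rotation":[0,0,0],"jaw":1},{"dp":[-1,-0.82,-0.2],"rotation":[0,0,0],"jaw":1}]'
python3 - <<'E'
from h import *
from bench import r
s=r.read_state();print(s['time'],s['ee_pos'],s['joint_positions'])
print(togo(s,[.602,-.008,.28],1.189-np.pi/2))
t=dict(np.load('top1.npz'));d=dict(np.load('side1.npz'))
q=[tri(t,a,d,b)[0] for a,b in zip([(349,205),(418,187),(444,257),(373,276)],[(307,258),(273,309),(341,346),(368,291)])]
q=[tri(t,a,d,b) for a,b in zip([(349,205),(418,187),(444,257),(373,276)],[(307,258),(368,291),(341,346),(273,309)])]
print([(x.round(3),round(e,3)) for x,e in q],np.mean([x for x,e in q],0))
E
```

```text
time: 0.6
ee_pos: [0.2736, 0.446, 0.2764]
eef_rot: [0.129, 0.992, 0.001, 0.001]
ft_force: [-0.8, 0.4, 0.2]
width: 0.087
grip_force: 0.0
time: 1.1
ee_pos: [0.3872, 0.2897, 0.3285]
eef_rot: [0.128, 0.992, 0.001, 0.001]
ft_force: [-1.0, 0.4, 0.3]
width: 0.0871
grip_force: 0.0
time: 1.6
ee_pos: [0.5013, 0.1331, 0.3576]
eef_rot: [0.128, 0.992, -0.0, 0.0]
ft_force: [-0.0, 1.1, 0.3]
width: 0.0869
grip_force: 0.0
1.6 [0.50130546 0.13305927 0.35756918] [-0.74937682  0.04499952  0.42114853  1.5242711  -0.01728169  1.57599424
  0.9854564 ]
(array([-0.888, -0.739,  0.518]), array([-2.000e-04,  0.000e+00, -2.301e-01]))
[(array([ 0.591, -0.243, -0.002]), np.float64(0.0)), (array([ 0.636, -0.423,  0.001]), np.float64(0.0)), (array([ 0.459, -0.47 ,  0.012]), np.float64(0.009)), (array([ 0.411, -0.293,  0.001]), np.float64(0.0))] [ 0.52435564 -0.35722223  0.0029072 ]
```

```bash
python3 -m pendant '[{"dp":[-0.888,-0.739,0.3],"rotation":[0,0,-0.23],"jaw":1},{"dp":[-0.888,-0.739,0.3],"rotation":[0,0,-0.23],"jaw":1},{"dp":[-0.888,-0.739,0.3],"rotation":[0,0,-0.23],"jaw":1},{"dp":[-0.888,-0.739,0.4],"rotation":[0,0,-0.23],"jaw":1},{"dp":[-0.888,-0.739,0.518],"rotation":[0,0,-0.23],"jaw":1},{"dp":[-0.888,-0.739,0.518],"rotation":[0,0,-0.23],"jaw":1},{"dp":[-0.888,-0.739,0.518],"rotation":[0,0,-0.23],"jaw":1},{"dp":[-0.888,-0.739,0.518],"rotation":[0,0,-0.23],"jaw":1}]'
python3 - <<'E'
from h import *
from bench import r,camera
c=camera('wrist');np.savez('w1.npz',**c);cv2.imwrite('pics/w1.png',c['image'][:,:,::-1])
s=r.read_state();print(s['time'],s['ee_pos'],s['joint_positions'],togo(s,[.602,-.008,.1],1.189-np.pi/2),c['T'].round(3).tolist())
E
```

```text
time: 2.6
ee_pos: [0.6001, -0.0021, 0.2703]
eef_rot: [-0.501, 0.866, 0.003, -0.01]
ft_force: [0.8, -0.5, -1.1]
width: 0.0872
grip_force: 0.0
2.65 [ 0.59945881 -0.0007859   0.26885496] [-0.21837604  0.27032311  0.17767609  1.45003834 -0.04546966  1.44768845
  2.58279556] (array([ 0.018, -0.058,  1.125]), array([ 0.003 , -0.002 , -0.0217])) [[-0.867, 0.481, 0.127, 0.563], [0.497, 0.831, 0.248, -0.071], [0.014, 0.278, -0.96, 0.434], [0.0, 0.0, 0.0, 1.0]]
```

View pics/w1.png

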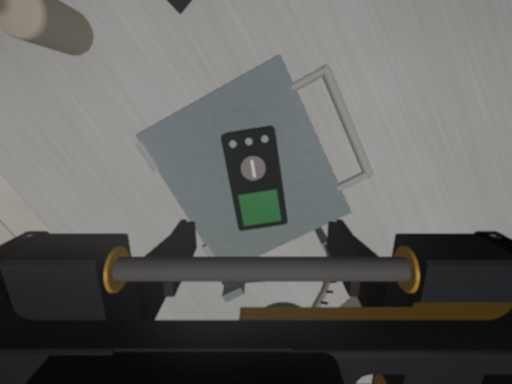

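```bash
python3 -m pendant '[{"dp":[0,0,0],"rotation":[0,0,0.24],"jaw":1},{"dp":[0,0,0],"rotation":[0,0,0.24],"jaw":1},{"dp":[0,0,0],"rotation":[0,0,0.24],"jaw":1},{"dp":[0,0,0],"rotation":[0,0,0.24],"jaw":1},{"dp":[0,0,0],"rotation":[0,0,0.24],"jaw":1},{"dp":[0,0,0],"rotation":[0,0,0.24],"jaw":1},{"dp":[0,0,0],"rotation":[0,0,0.24],"jaw":1},{"dp":[0,0,0],"rotation":[0,0,0.24],"jaw":1}]' >/dev/null
python3 -m pendant '[{"dp":[0,0,0],"rotation":[0,0,0.238],"jaw":1},{"dp":[0,0,0],"rotation":[0,0,0.238],"jaw":1},{"dp":[0,0,0],"rotation":[0,0,0.238],"jaw":1},{"dp":[0,0,0],"rotation":[0,0,0.238],"jaw":1},{"dp":[0,0,0],"rotation":[0,0,0.238],"jaw":1},{"dp":[0,0,0],"rotation":[0,0,0.238],"jaw":1},{"dp":[0,0,0],"rotation":[0,0,0.238],"jaw":1},{"dp":[0,0,0],"rotation":[0,0,0.238],"jaw":1}]'
python3 - <<'E'
from h import *
from bench import r,camera
w=dict(np.load('w1.npz'))
m=[onz(w,*q,.128)[:2] for q in((221,137),(273,126),(287,219),(238,230))]; print('meter',np.round(m,4),np.mean(m,0),np.arctan2(*(m[3]-m[0]+m[2]-m[1])[::-1]))
t=dict(np.load('top1.npz'));print('knob',tri(t,(180+337/4,130+251/4),w,(253,168)))
c=camera('wrist');np.savez('w2.npz',**c);cv2.imwrite('pics/w2.png',c['image'][:,:,::-1])
s=r.read_state();print(s['time'],s['ee_pos'],s['joint_positions'],togo(s,[.602,-.008,.1],1.189-np.pi/2))
E
```

```text
time: 4.65
ee_pos: [0.6001, -0.0035, 0.2706]
eef_rot: [0.83, 0.557, -0.009, -0.003]
ft_force: [-0.4, -0.1, -0.2]
width: 0.0871
grip_force: 0.0
meter [[ 0.6113 -0.0671]
 [ 0.5551 -0.0486]
 [ 0.5941  0.0567]
 [ 0.6534  0.0391]] [ 0.60348068 -0.00500217] 1.2042564774279425
knob (array([ 0.59499769, -0.02299449,  0.15089732]), np.float64(0.0010595176441794089))
4.7 [ 0.60008594 -0.00353654  0.27059194] [-0.53082886  0.29343667  0.58019038  1.46625651 -0.1555655   1.44819132
 -0.34626147] (array([-0.01 ,  0.041,  1.137]), array([-0.0025,  0.0018, -0.0026]))
```

View pics/w2.png

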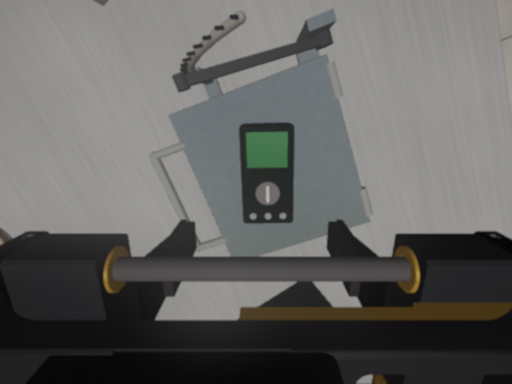

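```bash
python3 -m pendant '[{"dp":[0,0.02,0.4],"rotation":[-0.0025,0.002,-0.002],"jaw":1},{"dp":[0,0.02,0.7],"rotation":[-0.0025,0.002,-0.002],"jaw":1},{"dp":[0,0.02,0.9],"rotation":[-0.0025,0.002,-0.002],"jaw":1},{"dp":[0,0.02,0.9],"rotation":[-0.0025,0.002,-0.002],"jaw":1},{"dp":[0,0.02,0.9],"rotation":[-0.0025,0.002,-0.002],"jaw":1}]'
python3 - <<'E'
from h import *
from bench import r
w=dict(np.load('w2.npz'))
m=[onz(w,*q,.128)[:2] for q in((241,125),(294,124),(293,222),(243,222))]; print('meter',np.round(m,4),np.mean(m,0),np.arctan2(*(m[0]-m[3]+m[1]-m[2])[::-1]))
s=r.read_state();print(s['ee_pos'],togo(s,[.603,-.006,.1],1.189-np.pi/2))
# pointer angle from wrist depth etc
x=np.array([np.cos(-.04),np.sin(-.04),0]);h=np.array([.713,-.016,.09])
t=dict(np.load('top1.npz'))
print('tip tri',tri(t,(180+80/4,130+297/4),w,(181,81)))
for (u,v) in [(200,77),(215,73),(235,67),(255,61),(275,55),(290,51)]:
    o,d=ray(w,u,v);p=o+d*w['z_map'][v,u];q=p-h;print(p.round(4),'along',round(-q@x,4),'ang',np.arctan2(q[2],-q@x).round(3))
E
```

```text
time: 5.32
ee_pos: [0.6012, -0.0066, 0.1375]
eef_rot: [0.825, 0.565, 0.001, 0.0]
ft_force: [0.3, -0.4, 1.3]
width: 0.0871
grip_force: 0.0
meter [[ 0.5998  0.0621]
 [ 0.6542  0.0411]
 [ 0.6127 -0.0686]
 [ 0.5556 -0.0457]] [ 0.60558012 -0.00277189] 1.1958973670339577
[ 0.60121945 -0.00664368  0.13746682] (array([0.008, 0.009, 0.25 ]), array([ 0.0003, -0.0003,  0.002 ]))
tip tri (array([0.56801116, 0.11869666, 0.16463966]), np.float64(0.00411622736856353))
[0.5864 0.1167 0.1676] along 0.1318 ang 0.532
[0.5999 0.1154 0.1619] along 0.1183 ang 0.546
[0.6185 0.1148 0.1504] along 0.0996 ang 0.545
[0.6386 0.114  0.1387] along 0.0796 ang 0.549
[0.6598 0.113  0.1278] along 0.0583 ang 0.576
[0.6765 0.1117 0.1189] along 0.0416 ang 0.608
```

```bash
python3 -m pendant '[{"dp":[0.01,0.01,0.12],"rotation":[0,0,0.002],"jaw":1},{"dp":[0.01,0.01,0.25],"rotation":[0,0,0.002],"jaw":1},{"dp":[0.01,0.01,0.25],"rotation":[0,0,0.002],"jaw":1},{"dp":[0.01,0.01,0.25],"rotation":[0,0,0.002],"jaw":0.75}]' 20
python3 -m pendant '[{"dp":[0,0,0],"rotation":[0,0,0],"jaw":0.6},{"dp":[0,0,0],"rotation":[0,0,0],"jaw":0.5},{"dp":[0,0,0],"rotation":[0,0,0],"jaw":0.5},{"dp":[0,0,0],"rotation":[0,0,0],"jaw":0.5}]' 20
```

```text
time: 5.82
ee_pos: [0.6025, -0.0065, 0.0987]
eef_rot: [0.829, 0.559, 0.001, -0.0]
ft_force: [-1.1, -0.4, 0.2]
width: 0.0832
grip_force: 0.0
time: 6.32
ee_pos: [0.6028, -0.0064, 0.0991]
eef_rot: [0.829, 0.559, 0.001, 0.0]
ft_force: [-0.2, -0.9, 3.5]
width: 0.0618
grip_force: 20.0
```

```bash
python3 -m pendant '[{"dp":[0,0,-0.1],"rotation":[0,0,0],"jaw":0.5},{"dp":[0,0,-0.4],"rotation":[0,0,0],"jaw":0.5},{"dp":[-0.2,0.04,-0.7],"rotation":[0,0,0],"jaw":0.5},{"dp":[-0.5,0.1,-0.7],"rotation":[0,0,0],"jaw":0.5},{"dp":[-0.8,0.13,-0.7],"rotation":[0,0,0],"jaw":0.5},{"dp":[-0.8,0.13,-0.7],"rotation":[0,0,0],"jaw":0.5}]'
python3 -m pendant '[{"dp":[-0.3,0.05,0],"rotation":[0,0,0],"jaw":0.5},{"dp":[-0.6,0.1,0],"rotation":[0,0,0],"jaw":0.5},{"dp":[-0.9,0.15,0],"rotation":[0,0,0],"jaw":0.5},{"dp":[-0.9,0.15,0],"rotation":[0,0,0],"jaw":0.5}]'
python3 - <<'E'
from h import *
from bench import r
s=r.read_state();print(s['time'],s['joint_positions'],togo(s,[.5245,-.358,.0095],1.195-np.pi/2))
E
```

```text
time: 7.08
ee_pos: [0.5737, -0.1299, 0.2044]
eef_rot: [0.831, 0.556, 0.0, 0.0]
ft_force: [0.8, 1.0, -3.5]
width: 0.0616
grip_force: 20.0
time: 7.58
ee_pos: [0.5439, -0.2626, 0.2039]
eef_rot: [0.831, 0.557, -0.0, 0.0]
ft_force: [0.2, 1.5, -3.4]
width: 0.0621
grip_force: 20.0
7.575 [-0.17015492  0.34035236  0.68614769  1.57886954 -0.22083823  1.30112476
  0.15725592] (array([-0.637,  0.121,  1.296]), array([ 0.0001,  0.0001, -0.0022]))
```

```bash
python3 -m pendant '[{"dp":[-0.35,0.06,0.2],"rotation":[0,0,0],"jaw":0.5},{"dp":[-0.637,0.121,0.5],"rotation":[0,0,0],"jaw":0.5},{"dp":[-0.637,0.121,0.8],"rotation":[0,0,0],"jaw":0.5},{"dp":[-0.637,0.121,0.95],"rotation":[0,0,0],"jaw":0.5},{"dp":[-0.637,0.121,0.95],"rotation":[0,0,0],"jaw":0.5},{"dp":[-0.637,0.121,0.95],"rotation":[0,0,0],"jaw":0.5}]'
python3 - <<'E'
from h import *
from bench import r,camera
s=r.read_state();print(s['time'],s['joint_positions'],togo(s,[.5245,-.358,.0095],1.195-np.pi/2))
c=camera('top');np.savez('top2.npz',**c);cv2.imwrite('pics/top2.png',cv2.resize(c['image'][150:300,300:500,::-1],None,fx=4,fy=4,interpolation=cv2.INTER_CUBIC))
E
```

```text
time: 8.32
ee_pos: [0.5282, -0.3536, 0.0621]
eef_rot: [0.829, 0.56, 0.001, 0.0]
ft_force: [0.1, -0.1, -2.3]
width: 0.0618
grip_force: 20.0
8.325 [ 0.03667603  0.55473873  0.64348162  1.63544285 -0.36995074  1.07403865
  0.40393061] (array([-0.037, -0.012,  0.351]), array([ 0.0003, -0.0002, -0.0011]))
```

View pics/top2.png

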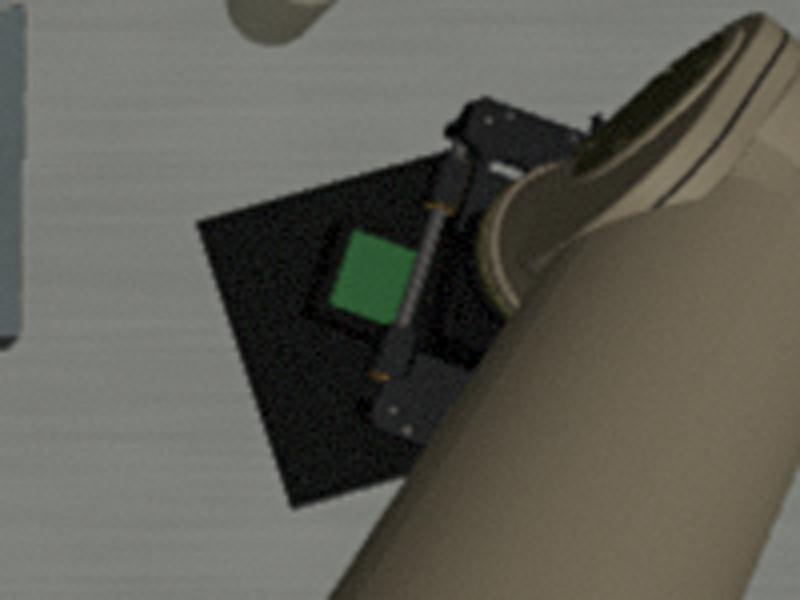

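```bash
python3 -m pendant '[{"dp":[-0.035,-0.012,0.15],"rotation":[0,0,0],"jaw":0.5},{"dp":[-0.035,-0.012,0.25],"rotation":[0,0,0],"jaw":0.5},{"dp":[-0.035,-0.012,0.32],"rotation":[0,0,0],"jaw":0.5},{"dp":[-0.035,-0.012,0.32],"rotation":[0,0,0],"jaw":0.5},{"dp":[-0.035,-0.012,0.32],"rotation":[0,0,0],"jaw":0.5},{"dp":[-0.035,-0.012,0.32],"rotation":[0,0,0],"jaw":0.5}]'
python3 -c "
from bench import r
s=r.read_state();print(s['ee_pos'],s['ft_force'])"
```

```text
time: 9.12
ee_pos: [0.5239, -0.3583, 0.0133]
eef_rot: [0.829, 0.559, 0.001, 0.0]
ft_force: [0.8, 0.4, -3.4]
width: 0.0617
grip_force: 20.0
[ 0.52390875 -0.35825776  0.01333493] [ 0.79082896  0.39455284 -3.40260322]
```

```bash
python3 -m pendant '[{"dp":[0,0,0.01],"rotation":[0,0,0],"jaw":0.5},{"dp":[0,0,0.02],"rotation":[0,0,0],"jaw":0.5},{"dp":[0,0,0.025],"rotation":[0,0,0],"jaw":0.5},{"dp":[0,0,0.025],"rotation":[0,0,0],"jaw":0.5}]'
```

```text
time: 9.62
ee_pos: [0.5235, -0.358, 0.0092]
eef_rot: [0.829, 0.559, 0.001, -0.0]
ft_force: [-2.4, 2.2, 1.9]
width: 0.0617
grip_force: 20.0
```

Touchdown: the force went from -3.4 to +1.9 N. I release and rise.

```bash
python3 -m pendant '[{"dp":[0,0,0],"rotation":[0,0,0],"jaw":0.8},{"dp":[0,0,0],"rotation":[0,0,0],"jaw":1},{"dp":[0,0,0],"rotation":[0,0,0],"jaw":1},{"dp":[0,0,0],"rotation":[0,0,0],"jaw":1},{"dp":[0,0,-0.15],"rotation":[0,0,0],"jaw":1},{"dp":[0,0,-0.4],"rotation":[0,0,0],"jaw":1},{"dp":[0,0,-0.8],"rotation":[0,0,0],"jaw":1},{"dp":[0,0,-1],"rotation":[0,0,0],"jaw":1}]'
python3 - <<'E'
from h import *
from bench import r
s=r.read_state();print(s['joint_positions'])
E
```

```text
time: 10.62
ee_pos: [0.5241, -0.3595, 0.1641]
eef_rot: [0.829, 0.559, 0.002, 0.002]
ft_force: [0.3, -0.2, -1.7]
width: 0.0872
grip_force: 0.0
[ 0.0078661   0.45117169  0.69792182  1.54554588 -0.30225219  1.24932101
  0.36685862]
```

```bash
python3 - <<'E'
from h import *
from bench import r
s=r.read_state();print(togo(s,[.473,-.0064,.21],-.042))
E
```

```text
(array([ 2.055, -1.196, -0.311]), array([ 0.0009,  0.    , -0.0545]))
```

```bash
python3 -m pendant '[{"dp":[0.35,-0.2,-0.3],"rotation":[0,0,0],"jaw":1},{"dp":[0.7,-0.4,-0.3],"rotation":[0,0,0],"jaw":1},{"dp":[1,-0.58,-0.3],"rotation":[0,0,0],"jaw":1},{"dp":[1,-0.58,-0.3],"rotation":[0,0,0],"jaw":1}]'
python3 -m pendant '[{"dp":[0.35,-0.2,0],"rotation":[0,0,-0.0545],"jaw":0.5},{"dp":[0.7,-0.4,0],"rotation":[0,0,-0.0545],"jaw":0.3},{"dp":[1,-0.58,0],"rotation":[0,0,-0.0545],"jaw":0.3},{"dp":[1,-0.58,0],"rotation":[0,0,-0.0545],"jaw":0.3},{"dp":[1,-0.58,0],"rotation":[0,0,-0.0545],"jaw":0.3}]'
python3 - <<'E'
from h import *
from bench import r,camera
s=r.read_state();print(togo(s,[.473,-.0064,.21],-.042),s['joint_positions'])
c=camera('wrist');np.savez('w3.npz',**c);cv2.imwrite('pics/w3.png',c['image'][:,:,::-1])
E
```

```text
time: 11.12
ee_pos: [0.4993, -0.1816, 0.2057]
eef_rot: [0.827, 0.562, 0.002, -0.001]
ft_force: [0.9, 1.1, -0.3]
width: 0.0869
grip_force: 0.0
time: 11.75
ee_pos: [0.4745, -0.0164, 0.2051]
eef_rot: [0.722, 0.692, 0.001, 0.0]
ft_force: [0.1, -0.5, -1.1]
width: 0.0447
grip_force: 0.0
(array([ 0.066, -0.013, -0.032]), array([ 0.0003, -0.0002, -0.0001])) [-0.56279585 -0.013269    0.50335278  1.89269764  0.00583294  1.2582303
 -0.10399025]
```

View pics/w3.png

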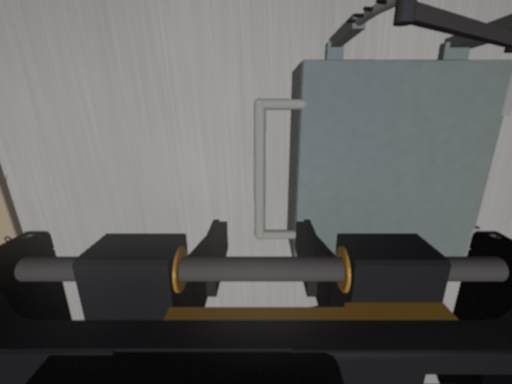

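```bash
python3 - <<'E'
from h import *
from bench import r
w=dict(np.load('w3.npz'));t=dict(np.load('top1.npz'))
a,b=onz(w,260,104,.09),onz(w,261,236,.09);print(a,b,(a+b)/2,np.arctan2(*(a-b)[:2])*-1)
T=lambda x,y:(180+x/4,130+y/4)
print(tri(t,T(190,477),w,(260,104)),tri(t,T(430,483),w,(261,236)))
m=(a+b)/2
s=r.read_state();print(s['ee_pos'],togo(s,[m[0],m[1],.075],-.042))
E
```

```text
[0.47671854 0.06788425 0.09      ] [ 0.47177935 -0.0749872   0.09      ] [ 0.47424895 -0.00355148  0.09      ] -0.03455712499619857
(array([0.47725743, 0.06807431, 0.03971838]), np.float64(0.0015638858829074864)) (array([ 0.47095409, -0.07570611,  0.08823757]), np.float64(0.0016119642227536508))
[ 0.47454101 -0.01678471  0.20493504] (array([ 0.087, -0.008,  0.866]), array([ 0.0003, -0.0002, -0.0003]))
```

```bash
python3 -m pendant '[{"dp":[0.08,-0.005,0.3],"rotation":[0,0,0],"jaw":0.3},{"dp":[0.08,-0.005,0.5],"rotation":[0,0,0],"jaw":0.3},{"dp":[0.08,-0.005,0.7],"rotation":[0,0,0],"jaw":0.3},{"dp":[0.08,-0.005,0.8],"rotation":[0,0,0],"jaw":0.3},{"dp":[0.08,-0.005,0.88],"rotation":[0,0,0],"jaw":0.3},{"dp":[0.08,-0.005,0.88],"rotation":[0,0,0],"jaw":0.3},{"dp":[0.08,-0.005,0.88],"rotation":[0,0,0],"jaw":0.3}]'
python3 -m pendant '[{"dp":[0,0,0],"rotation":[0,0,0],"jaw":0.15},{"dp":[0,0,0],"rotation":[0,0,0],"jaw":0.08},{"dp":[0,0,0],"rotation":[0,0,0],"jaw":0.05},{"dp":[0,0,0],"rotation":[0,0,0],"jaw":0.05}]' 12
```

```text
time: 12.68
ee_pos: [0.4747, -0.0028, 0.0731]
eef_rot: [0.722, 0.692, 0.001, 0.0]
ft_force: [0.0, 0.1, -0.4]
width: 0.0259
grip_force: 0.0
time: 13.18
ee_pos: [0.4736, -0.0026, 0.0725]
eef_rot: [0.721, 0.692, 0.0, -0.001]
ft_force: [-4.1, 0.7, 6.4]
width: 0.0117
grip_force: 12.0
```

```bash
python3 -m pendant '[{"dp":[0.002,0.002,-0.08],"rotation":[0,0,0],"jaw":0.05},{"dp":[0,0.008,-0.16],"rotation":[0,0,0],"jaw":0.05},{"dp":[0,0.032,-0.318],"rotation":[0,0,0],"jaw":0.05},{"dp":[0,0.072,-0.473],"rotation":[0,0,0],"jaw":0.05},{"dp":[0,0.126,-0.623],"rotation":[0,0,0],"jaw":0.05},{"dp":[0,0.159,-0.696],"rotation":[0,0,0],"jaw":0.05},{"dp":[0,0.159,-0.696],"rotation":[0,0,0],"jaw":0.05},{"dp":[0,0.159,-0.696],"rotation":[0,0,0],"jaw":0.05}]'
python3 - <<'E'
from h import *
from bench import r,camera
s=r.read_state();print(s['time'],s['ee_pos'])
for n in('side','top','wrist'):
    c=camera(n);np.savez(n+'4.npz',**c)
    if n=='side':
        a=cv2.resize(c['image'][95:225,190:320,::-1],None,fx=4.4,fy=4.4,interpolation=cv2.INTER_CUBIC);cv2.imwrite('pics/side4.png',a)
E
```

```text
time: 14.18
ee_pos: [0.4963, -0.0037, 0.1771]
eef_rot: [0.721, 0.692, -0.0, -0.001]
ft_force: [-9.2, 1.0, 2.2]
width: 0.0118
grip_force: 12.0
14.175 [ 0.49625601 -0.00372091  0.17705646]
```

View pics/side4.png

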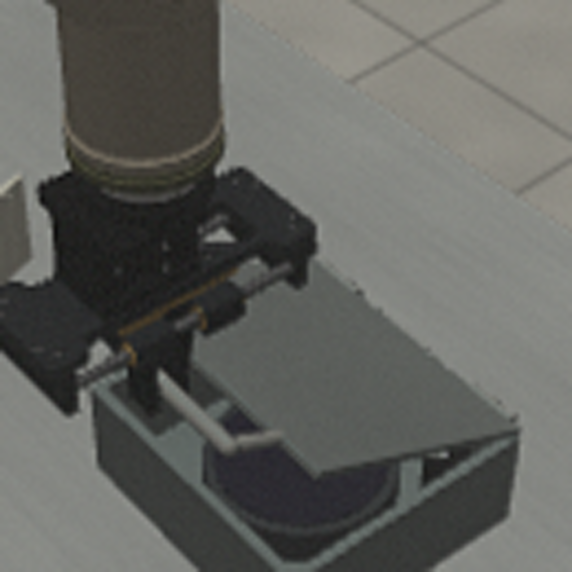

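```bash
python3 - <<'E'
from h import *
x=np.array([np.cos(-.04),np.sin(-.04),0]);y=np.array([-x[1],x[0],0]);h=np.array([.713,-.016,.09])
def cloud(c):
    v,u=np.mgrid[:384,:512];z=c['z_map'];P=np.stack([(u-c['mtx'][0,2])/c['mtx'][0,0]*z,(v-c['mtx'][1,2])/c['mtx'][1,1]*z,z],-1)
    P=P@c['T'][:3,:3].T+c['T'][:3,3];Q=P-h;return np.stack([-(Q@x),Q@y,Q[...,2]],-1),(z>0)
for n in('top1','side1','w2','top4','side4','wrist4'):
    c=dict(np.load(n+'.npz'));Q,ok=cloud(c);a,l,z=Q[...,0],Q[...,1],Q[...,2]
    g=cv2.cvtColor(c['image'],cv2.COLOR_RGB2GRAY)
    out=[n]
    m=ok&(abs(l-.125)<.012)&(a>.045)&(a<.16)&(z>.01)&(z<.2)&(g<75)
    if m.sum()>10:
        p=np.c_[a[m],z[m]]
        vx,vy,x0,y0=cv2.fitLine(p.astype(np.float32),cv2.DIST_HUBER,0,.01,.01).ravel()
        out+=['ptr',m.sum(),'slope',round(float(np.arctan(vy/vx)),4),'at a=.1 z',round(float(y0+(.1-x0)*vy/vx),4),'l',round(float(l[m].mean()),3)]
    for nm,zl in(('cover',None),):
        th=.451 if n.endswith('4') else 0
        m=ok&(abs(l)<.1)&(a>.02)&(a<.185)&(abs(z-a*np.tan(th)-.004)<.02)&(g>60)
        if m.sum()>50:
            A=np.c_[a[m],l[m],np.ones(m.sum())];k=np.linalg.lstsq(A,z[m],rcond=None)[0];out+=['cover',m.sum(),'ang',round(np.arctan(k[0]),4),'z at .1',round(k[2]+.1*k[0],4),'lat',round(k[1],3)]
    print(*out)
E
```

```text
top1 ptr 203 slope 0.5102 at a=.1 z 0.0617 l 0.126 cover 4265 ang -0.0009 z at .1 0.005 lat -0.001
side1 ptr 114 slope 0.5065 at a=.1 z 0.0589 l 0.124 cover 1870 ang 0.0 z at .1 0.0041 lat -0.001
w2 ptr 1315 slope 0.5098 at a=.1 z 0.0612 l 0.128 cover 14060 ang 0.0002 z at .1 0.0045 lat 0.001
top4 ptr 206 slope 0.51 at a=.1 z 0.0614 l 0.126 cover 1593 ang 0.4359 z at .1 0.0521 lat 0.001
side4 ptr 23 slope 0.5209 at a=.1 z 0.0604 l 0.124 cover 1599 ang 0.4348 z at .1 0.0515 lat 0.001
wrist4 ptr 2970 slope 0.5088 at a=.1 z 0.061 l 0.128 cover 28749 ang 0.4349 z at .1 0.0517 lat 0.002
```

```bash
python3 -m pendant '[{"dp":[0,0.02,-0.05],"rotation":[0,0,0],"jaw":0.05},{"dp":[0,0.045,-0.107],"rotation":[0,0,0],"jaw":0.05},{"dp":[0,0.045,-0.107],"rotation":[0,0,0],"jaw":0.05},{"dp":[0,0.045,-0.107],"rotation":[0,0,0],"jaw":0.05},{"dp":[0,0.045,-0.107],"rotation":[0,0,0],"jaw":0.05}]'
cat > m.py <<'E'
from h import *
from bench import r,camera
x=np.array([np.cos(-.04),np.sin(-.04),0]);y=np.array([-x[1],x[0],0]);h=np.array([.713,-.016,.09])
for n in('top','side','wrist'):
    c=camera(n);np.savez(n+'5.npz',**c)
    v,u=np.mgrid[:384,:512];z=c['z_map'];P=np.stack([(u-c['mtx'][0,2])/c['mtx'][0,0]*z,(v-c['mtx'][1,2])/c['mtx'][1,1]*z,z],-1)
    P=P@c['T'][:3,:3].T+c['T'][:3,3];Q=P-h;a,l,q=-(Q@x),Q@y,Q[...,2];g=cv2.cvtColor(c['image'],cv2.COLOR_RGB2GRAY)
    m=(z>0)&(abs(l)<.1)&(a>.02)&(a<.175)&(abs(q-a*np.tan(.505)-.004)<.015)&(g>60)
    k=np.linalg.lstsq(np.c_[a[m],l[m],np.ones(m.sum())],q[m],rcond=None)[0]
    m2=(z>0)&(abs(l-.125)<.012)&(a>.045)&(a<.16)&(q>.01)&(q<.2)&(g<75);f=cv2.fitLine(np.c_[a[m2],q[m2]].astype(np.float32),cv2.DIST_HUBER,0,.01,.01).ravel()
    print(n,m.sum(),'cover',np.arctan(k[0]).round(4),'ptr',m2.sum(),np.arctan(f[1]/f[0]).round(4))
    # meter on mat: points 15..45 mm above bench
    w=(z>0)&(abs(P[...,0]-.525)<.09)&(abs(P[...,1]+.357)<.09)&(P[...,2]>.028)&(P[...,2]<.05)
    if w.sum()>30:
        b=cv2.minAreaRect(P[w][:,:2].astype(np.float32)*1000);print('  meter',w.sum(),b,'z',np.median(P[w][:,2]).round(4))
s=r.read_state();print(s['time'],s['ee_pos'],s['ft_force'],s['grip_force'])
E
python3 m.py
```

```text
time: 14.95
ee_pos: [0.5044, -0.0041, 0.1933]
eef_rot: [0.721, 0.692, 0.001, -0.0]
ft_force: [-5.6, 0.1, -0.1]
width: 0.0115
grip_force: 12.0
top 784 cover 0.5106 ptr 159 0.5095
  meter 1280 ((523.29248046875, -357.1290283203125), (120.78092193603516, 62.60548782348633), 68.42637634277344) z 0.0396
side 1430 cover 0.5101 ptr 8 0.8496
  meter 1085 ((523.4569702148438, -356.9241027832031), (121.33993530273438, 62.83991622924805), 68.92443084716797) z 0.0389
wrist 24235 cover 0.5093 ptr 2484 0.5142
15.1 [ 0.50437024 -0.00408053  0.19323797] [-5.2201861   0.10813983  0.5673442 ] 12.003104388713837
```

```bash
python3 -m pendant '[{"dp":[0,0,0],"rotation":[0,0,0],"jaw":0.05},{"dp":[0,0,0],"rotation":[0,0,0],"jaw":0.05},{"dp":[0,0,0],"rotation":[0,0,0],"jaw":0.05},{"dp":[0,0,0],"rotation":[0,0,0],"jaw":0.05},{"dp":[0,0,0],"rotation":[0,0,0],"jaw":0.05},{"dp":[0,0,0],"rotation":[0,0,0],"jaw":0.05},{"dp":[0,0,0],"rotation":[0,0,0],"jaw":0.05},{"dp":[0,0,0],"rotation":[0,0,0],"jaw":0.05}]' && python3 m.py
```

```text
time: 16.1
ee_pos: [0.5044, -0.0041, 0.1932]
eef_rot: [0.721, 0.692, 0.001, -0.0]
ft_force: [-5.0, 0.9, -0.3]
width: 0.0113
grip_force: 12.0
top 785 cover 0.5101 ptr 160 0.5025
  meter 1276 ((523.577880859375, -356.64215087890625), (119.90184783935547, 62.46879577636719), 68.58293151855469) z 0.0396
side 1423 cover 0.5098 ptr 8 0.7448
  meter 1081 ((523.632080078125, -357.34075927734375), (120.9064712524414, 62.53126525878906), 69.1285400390625) z 0.0389
wrist 24232 cover 0.5094 ptr 2479 0.5071
16.25 [ 0.50439057 -0.0040845   0.19326411] [-6.26247008  1.40213174  0.53029732] 12.003182172775269
```

Steady, with cover and pointer both at about 0.51 rad.

```bash
python3 -c "
from bench import r
print(r.close_job())"
```

```text
the job is handed in; nothing more can be done
None
```

I handed the job in at about 16 s with the meter screen up on the mat, within about 2 mm of its centre, and the gripper still holding the cover at about 0.51 rad, in line with the pointer to within about 0.01 rad.

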